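# Put the lacquer spatula away and close the dust cover

### The arm

A 7-joint arm with a two-finger parallel gripper is mounted at the origin on the work surface. World frame = base frame: x ahead of the robot, y to its left, z up, the work surface at z = 0. Lengths are in m, angles in degrees, forces in N, time in s.
With the tool pointing down it reaches from about 0.4 to 0.85 m from the base axis. Payload 4.5 kg.
Tool frame: the origin (TCP) lies midway between the tips of the shut fingers; the grasp point (between the pads) lies 19 mm behind it; z points along the fingers, y is the line along which they close (so a half turn about z gives the same grasp; the last joint's range is limited). The gripper opens to 85 mm and grips with 20 to 120 N. Pads are 22 mm wide; open, the fingers measure 114 mm over their backs; the gripper's body (76 mm by 85 mm) begins 54 mm behind the grasp point. The pads swing forward as they close: fully open they stand 13 mm farther back than shut.
Start: joints at [1.937, 39.483, -11.15, 89.685, 9.013, 51.709, -12.324], TCP at [0.625, 0, 0.199] pointing down, gripper open.
Joint ranges: [-172.22, 172.22], [-26.19, 119.32], [-84.43, 86.54], [7.71, 146.69], [-57.33, 237.33], [2.42, 119.75], [-152.13, 152.13]. Speed limits (degrees/s): [147.25, 147.25, 180, 180, 180, 180, 180].

### API

Orientations are given as [roll, pitch, yaw] about the fixed x, y, z axes, in that order (R = Rz(yaw) Ry(pitch) Rx(roll)).
In Python, from rig import ctrl, get_image, camera_params gives the robot as it stands.
- The arm moves only by the tool move_arm, never from a script. Its argument "moves" is a list of rows, each a list of 3 entries, a list of its own where there are three numbers: the turn, a rotation vector about the tool's x, y, z in degrees, then the shift along the tool's x, y, z in m, then the closure, from -1 (fully open) to 1 (shut). A call has exactly 8 rows; each row shifts and turns the commanded pose from where the row before left it, along the tool's axes as they then stand; what a row does not reach is not made up. A row lasts 1/12 s, in which the tool goes at most 41.7 mm and 7.16 degrees, less where a joint would pass 70% of its speed; a pose out of reach is approached as far as the arm can. A call with a gripper value outside its range is refused whole. The fingers move at their own pace and stop on an object; "squeeze" is the grip in N (left out, the last holds). Time passes only in rows, so rows that do not move let the fingers close, or fill a call up. It gives the time, the measured TCP pose, the force, the opening and the grip force at its end, in the units of the state.
- ctrl.get_state(): the state, without advancing time (a new reading comes with each control period).
- get_image(name): name is "scene" or "side" or "wrist"; returns (picture, depth): 400x640x3 uint8, red, green, blue; 400x640 float32, m along the optical axis (not along the pixel's ray), 0 where there is no reading.
- camera_params(name): a dict with "K" (3x3 intrinsics, pixels), "R" (3x3) and "t" (3): a world point X has camera coordinates R X + t; the wrist camera has in their place "tool_from_camera" (4x4, takes a point from camera to tool coordinates, whose origin is the TCP and whose axes are the flange's). Camera axes: x right, y down, z forward; pixel columns grow to the right and rows downward; lengths in m; the calibration is good to about 2 mm. A picture is of the moment at which its call begins: read the wrist's pose just before it. camera_params takes no time and is no camera call.
- ctrl.finish_job(): hands the job in; it is judged then, once.
The state is a dict: "clock": time; "joint_pos": joint angles; "dq": joint speeds; "effort": joint torques, N m; "position": TCP position; "tool_rot": TCP orientation; "force": force on the tool from outside, world axes, zero at the start; "moment": the same for the moment, N m; "finger_gap": finger opening in m; "grasp_force": force on a finger pad.
Only numpy, scipy, OpenCV 4.12 (cv2) and the standard library are available. Lean on these libraries where they do the work, as an engineer would, in place of code of your own. Each camera call takes 0.05 s, during which the arm holds its last target. There are 200 camera calls.

### The job

Put the wooden spatula that lies on the bench away in the empty slot of the slotted case: slide it in flat, blade first, and push it fully home so that its handle end is flush with the front of the slot. Then swing the dust cover down until it is fully closed. Do not push about or tip the bowl, the bottle or the jar.

Things in the scene. Friction and masses are not known exactly. Their poses are not given: they have to be found in the camera images.
- spatula: Loose flat wooden spatula on the bench, 150 mm long, 60 g. Origin: middle of its length, on the flat underside; x along it to the blade, z up. Handle 26 mm wide, 14 mm thick, from x=-75 to +13 mm, a small dark dot near its end; neck 34 mm wide, 14 mm thick, to x=+25 mm; blade 42 mm wide, 6 mm thick, flush with the underside, to the tip at x=+75 mm. Balances near x=-5 mm.
- spatula_tip (a point): Middle of the spatula's blade tip, 3 mm above the underside.
- spatula_end (a point): Middle of the spatula's handle end, 7 mm above the underside.
- case: Fixed wooden case, 170 mm deep (x), 208 wide (y), 66 high. Origin: centre of its underside; x points inward from the front, which faces the robot; z up. Its front (x=-85 mm) has three equal slots side by side, 61 mm apart; two hold a spatula of the same kind, one is empty, and which one varies. The plinth below is 30 mm high, flush with the slot mouths.
- bay: The slot insert with the empty slot, fixed in the case, 162 mm deep, 60 mm wide; axes as the case's. Origin: centre of its underside, 30 mm above the bench.
- slot_mouth (a point): Empty slot's mouth: middle of the slot floor's front edge, 36 mm above the bench; x points into the slot, y across it, z up. Slot 48 mm wide, 18 mm high from floor to roof, 152 mm deep to its rear stop; side walls 6 mm thick, 18 mm high; the 8 mm roof begins 30 mm behind the mouth (the first 30 mm are open above).
- cover (a joint): Hinge of the case's dust cover: 0 closed, grows as it opens upward (rad), 1.5 at most; stiff, stays where left. Hinge line along the case's y at x=+85 mm, 66 mm above the bench. Clear panel in a dark wood frame, 208 mm wide, reaching 188 mm from the hinge; its front lip, 8 mm thick, hangs 40 mm down, 10 mm in front of the slots when closed.
- cover_edge (a point): Middle of the top face of the cover's front edge, 180 mm from the hinge line and 10 mm above the hinge plane; axes of the cover (z is the outward side of its top, x points back to the hinge).
- bowl: Bystander: dark red-brown lacquered bowl form on a foot, 104 mm wide, 120 mm high. Origin: centre of its underside.
- bottle: Bystander: white plastic bottle, 60 mm wide, 130 mm high. Origin: centre of its underside.
- jar: Bystander: open white ceramic jar, 76 mm wide, 85 mm high. Origin: centre of its underside.
Things that resemble listed ones, but are neither listed nor needed, are in the scene too. Of the things like the spatula, leave any that is red or turquoise; of the rest the larger one is meant.

How it is judged (in metres and radians):
On the way:
1. the spatula is fully home in the empty slot while the cover is still open (x of spatula_end in the frame of slot_mouth above -0.008 m and x of spatula_tip in the frame of slot_mouth above 0.138 m and y of spatula_tip in the frame of slot_mouth between -0.012 and 0.012 m and y of spatula_end in the frame of slot_mouth between -0.016 and 0.016 m and z of spatula_tip in the frame of slot_mouth between -0.003 and 0.014 m and z of spatula_end in the frame of slot_mouth between -0.003 and 0.014 m and value of joint cover above 0.4 rad), for 0.2 s.
At the end, for the whole second after the job is handed in: The spatula lies at rest, blade first, in the slot that was empty: its handle end sticks out of the mouth by less than 8 mm, its tip is more than 138 mm inside, within 12 mm of the slot's centre line (end within 16 mm); the cover is closed to less than 0.06 rad (x of spatula_end in the frame of slot_mouth above -0.008 m and x of spatula_tip in the frame of slot_mouth above 0.138 m and y of spatula_tip in the frame of slot_mouth between -0.012 and 0.012 m and y of spatula_end in the frame of slot_mouth between -0.016 and 0.016 m and z of spatula_tip in the frame of slot_mouth between -0.003 and 0.014 m and z of spatula_end in the frame of slot_mouth between -0.003 and 0.014 m and value of joint cover below 0.06 rad and linear speed of spatula below 0.02 m/s); the robot touches nothing.
It fails at once if the bowl is moved by more than 30 mm or tipped by more than 0.3 rad (distance of bowl from where it was at the start of the episode above 0.03 m or angle between bowl's own z axis and vertical above 0.3 rad).
It fails at once if the bottle is moved by more than 30 mm or tipped by more than 0.3 rad (distance of bottle from where it was at the start of the episode above 0.03 m or angle between bottle's own z axis and vertical above 0.3 rad).
It fails at once if the jar is moved by more than 30 mm or tipped by more than 0.3 rad (distance of jar from where it was at the start of the episode above 0.03 m or angle between jar's own z axis and vertical above 0.3 rad).
It also fails if it takes over 64 s, if anything falls off the work surface, if the arm or the gripper's body presses on something with over 40 N, if the wrist force passes 120 N, or if a joint passes its speed limit or range.

## Working session

There is one attempt and no reset: what is moved stays moved. The work goes in short steps, Python scripts to look and compute and a tool call to move; the robot and the scene stay as the last step left them, time stands still between calls to the robot, and variables do not carry over. Pictures are saved under pics/ and viewed, at most 10 in all, crops included, and the job is handed in when it is done.

Besides the shell and the picture viewer there is one more tool, called after "Request:" by a JSON object that holds its "method" and its "body", one argument or row to a line. move_arm: Moves the arm, as the interface text tells. Its arguments: {"type":"object","properties":{"moves":{"type":"array"},"squeeze":{"type":"number"}},"required":["moves"]}

```bash
mkdir -p pics; ls; cat > h.py <<'E'
import numpy as np, cv2
from rig import ctrl, get_image, camera_params
def grab(n):
    im,d=get_image(n); np.savez(f'{n}.npz',im=im,d=d); return im,d
def cloud(n,d,state=None):
    c=camera_params(n);K=c['K'];v,u=np.mgrid[:d.shape[0],:d.shape[1]]
    P=np.stack([(u-K[0,2])/K[0,0]*d,(v-K[1,2])/K[1,1]*d,d],-1)
    if 'R' in c: return (P-np.array(c['t']))@np.array(c['R'])
    T=np.array(c['tool_from_camera']); P=P@T[:3,:3].T+T[:3,3]
    from scipy.spatial.transform import Rotation as Ro
    R=Ro.from_euler('xyz',state['tool_rot'],degrees=True).as_matrix()
    return P@R.T+np.array(state['position'])
E
python3 - <<'E'
from h import *
s=ctrl.get_state(); print(s)
for n in('scene','side'):
    im,d=grab(n); cv2.imwrite(f'pics/{n}0.png',im[:,:,::-1]); np.save(n+'P.npy',cloud(n,d))
E
```

```text
pics
{'clock': 0.0, 'joint_pos': array([  1.93664046,  39.53375178, -11.14236134,  89.74697797,
         9.01171905,  51.70770966, -12.32355713]), 'dq': array([ 0.0253554 ,  0.02524837,  0.03405494,  0.03784964, -0.00261963,
       -0.06333213,  0.02286563]), 'effort': array([ 1.13546095e-03, -5.39627159e+01, -1.26661520e+00, -1.58547074e+01,
        9.07521317e-03,  9.41080711e-03,  5.53111545e-05]), 'position': array([ 6.24279345e-01, -7.51920421e-05,  1.97967010e-01]), 'tool_rot': array([-1.79893509e+02,  8.41182508e-03,  9.00033525e+01]), 'force': array([0.16767643, 1.06404074, 0.31448712]), 'moment': array([ 0.02874292, -0.02943076, -0.01260245]), 'grasp_force': 0.0, 'finger_gap': 0.0851195630014527}
```

View pics/scene0.png

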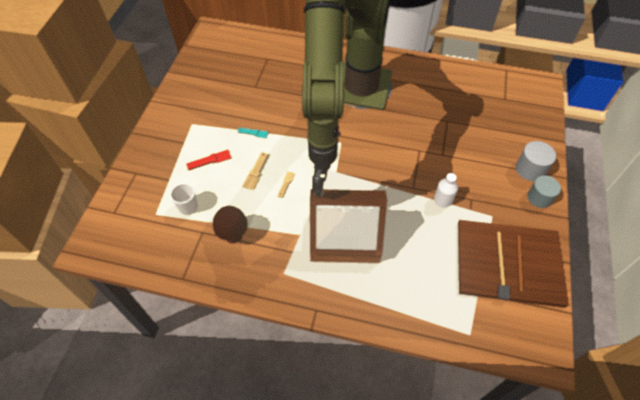

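View pics/side0.png

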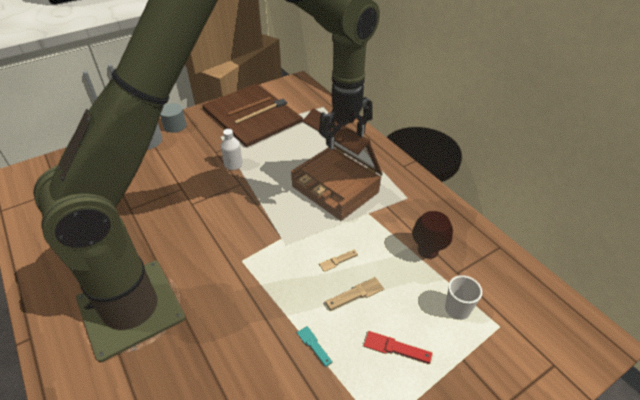

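Candidates in the scene image: large wooden (257,171), small wooden (286,184), red (209,159), turquoise (253,132), and a brush and stick on the dark board (502,265). By the description, the large wooden one is meant. The cover is open, and the case is near (345,228).

```bash
python3 - <<'E'
from h import *
for n,px in (('scene',[(257,171),(286,184),(230,215),(183,195),(447,185),(348,195),(348,255),(314,225),(382,225)]),('side',[(355,294),(338,260),(432,230),(463,290),(232,150),(320,187),(340,215),(294,180)])):
    P=np.load(n+'P.npy')
    for u,v in px: print(n,u,v,P[v,u].round(3))
z=np.load('scene.npz');im=z['im']
a=cv2.resize(im[140:215,220:310][:,:,::-1],None,fx=5,fy=5,interpolation=cv2.INTER_CUBIC)
im2=np.load('side.npz')['im']
b=cv2.resize(im2[130:320,280:400][:,:,::-1],None,fx=3,fy=3,interpolation=cv2.INTER_CUBIC)
H=max(a.shape[0],b.shape[0]);o=np.zeros((H,a.shape[1]+b.shape[1],3),np.uint8)
o[:a.shape[0],:a.shape[1]]=a;o[:b.shape[0],a.shape[1]:]=b;o=o[:,:800];print(o.shape);cv2.imwrite('pics/crop1.png',o)
E
```

```text
scene 257 171 [ 0.489 -0.257  0.021]
scene 286 184 [ 0.512 -0.152  0.013]
scene 230 215 [ 0.723 -0.252  0.12 ]
scene 183 195 [ 0.642 -0.453  0.033]
scene 447 185 [0.457 0.349 0.102]
scene 348 195 [0.648 0.075 0.234]
scene 348 255 [0.735 0.101 0.053]
scene 314 225 [ 0.72  -0.002  0.16 ]
scene 382 225 [0.679 0.18  0.167]
side 355 294 [ 0.474 -0.272  0.013]
side 338 260 [ 0.5   -0.161  0.011]
side 432 230 [ 0.697 -0.278  0.117]
side 463 290 [ 0.686 -0.418  0.039]
side 232 150 [0.437 0.325 0.08 ]
side 320 187 [0.59  0.064 0.05 ]
side 340 215 [ 0.59  -0.039  0.023]
side 294 180 [0.55  0.147 0.035]
(570, 800, 3)
```

View pics/crop1.png

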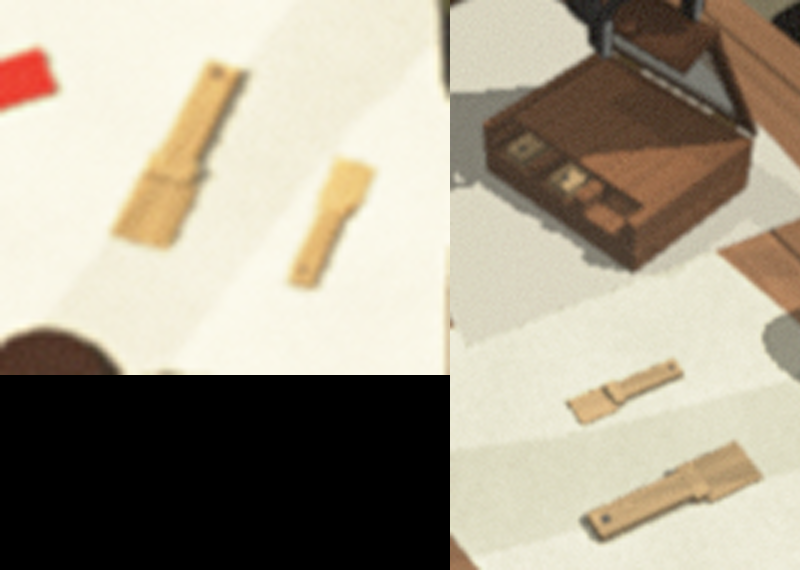

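The crop shows the large wooden spatula with its dotted handle end toward the robot and its blade away from it. The small one points the opposite way. In the case, the -y slot (side image about (332,200)) looks empty. Next I'll measure the poses.

```bash
python3 - <<'E'
from h import *
from scipy.optimize import minimize
s=ctrl.get_state(); im,d=grab('wrist'); P=cloud('wrist',d,s); np.save('wristP.npy',P); cv2.imwrite('pics/wrist0.png',im[:,:,::-1])
for n in('scene','side'):
    z=np.load(n+'.npz');im=z['im'];P=np.load(n+'P.npy')
    hsv=cv2.cvtColor(im,cv2.COLOR_RGB2HSV)
    m=((hsv[...,0]>8)&(hsv[...,0]<28)&(hsv[...,1]>75)&(P[...,0]>.38)&(P[...,0]<.6)&(P[...,1]>-.36)&(P[...,1]<-.1)&(P[...,2]<.05)&(z['d']>0)).astype(np.uint8)
    k,l,st,c=cv2.connectedComponentsWithStats(m)
    for i in range(1,k):
        if st[i,4]<40: continue
        Q=P[l==i]; q=Q[:,:2].astype(np.float32); r=cv2.minAreaRect(q)
        w,v=np.linalg.eigh(np.cov(q.T)); ax=v[:,1]*np.sign(v[0,1]); t=(q-q.mean(0))@ax
        print(n,c[i],st[i,4],'mean',Q.mean(0).round(3),'z',np.percentile(Q[:,2],[5,50,95]).round(3),'rect',r,'axdeg',np.degrees(np.arctan2(ax[1],ax[0])).round(1),'ends',(q.mean(0)+ax*t.min()).round(3),(q.mean(0)+ax*t.max()).round(3))
    # case
    m=(P[...,0]>.52)&(P[...,0]<.85)&(P[...,1]>-.1)&(P[...,1]<.24)&(P[...,2]>.02)&(P[...,2]<.069)&(z['d']>0)
    Q=P[m]; print(n,'case',m.sum(),cv2.minAreaRect(Q[:,:2].astype(np.float32)))
    T=Q[(Q[:,2]>.062)]; print(' top',len(T),cv2.minAreaRect(T[:,:2].astype(np.float32)))
print(s['clock'])
E
```

```text
scene [255.12566845 172.26737968] 374 mean [ 0.488 -0.265  0.01 ] z [0.002 0.01  0.018] rect ((0.47814321517944336, -0.2662523686885834), (0.0414729006588459, 0.15004853904247284), 86.87716674804688) axdeg -5.7 ends [ 0.404 -0.257] [ 0.553 -0.272]
scene [285.61988304 183.36842105] 171 mean [ 0.506 -0.155  0.008] z [-0.     0.008  0.015] rect ((0.5066054463386536, -0.15688307583332062), (0.029138455167412758, 0.10582244396209717), 81.42159271240234) axdeg -4.3 ends [ 0.453 -0.151] [ 0.56  -0.159]
scene case 429 ((0.6707029342651367, 0.07921409606933594), (0.14809086918830872, 0.20704436302185059), 12.971294403076172)
 top 34 ((0.6738316416740417, 0.08879518508911133), (0.14019545912742615, 0.19037550687789917), 14.015325546264648)
side [336.63773585 260.21132075] 265 mean [ 0.499 -0.156  0.006] z [0.001 0.006 0.011] rect ((0.5050418972969055, -0.15523596107959747), (0.028850838541984558, 0.10372396558523178), 86.31874084472656) axdeg -6.1 ends [ 0.453 -0.152] [ 0.556 -0.162]
side [355.58346095 293.06278714] 653 mean [ 0.479 -0.269  0.01 ] z [0.003 0.011 0.015] rect ((0.4743689298629761, -0.2667393386363983), (0.04293743148446083, 0.1487194448709488), 85.57388305664062) axdeg -4.5 ends [ 0.4   -0.262] [ 0.548 -0.274]
side case 3658 ((0.651311993598938, 0.07470669597387314), (0.17799164354801178, 0.21442429721355438), 12.185535430908203)
 top 896 ((0.6527230143547058, 0.07534660398960114), (0.1750214695930481, 0.2114090621471405), 12.303205490112305)
0.1
```

View pics/wrist0.png

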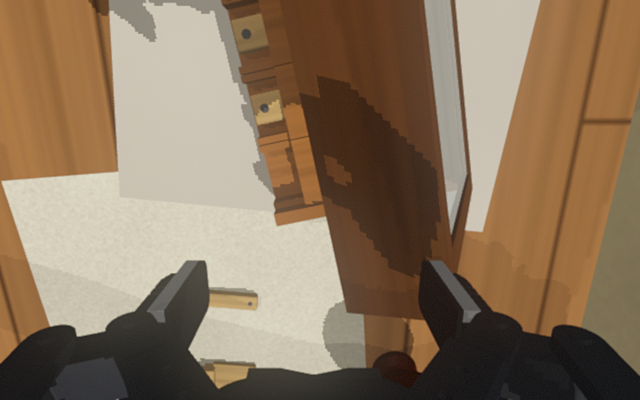

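The wrist view shows the case front on the left. Two slots hold spatulas, at (250,40) and (268,108), and the empty slot is at (285,165), the -y one. The cover stands steeply open. I'll refine the case frame from this cloud.

```bash
python3 - <<'E'
from h import *
for n in('wrist','side'):
    z=np.load(n+'.npz');P=np.load(n+'P.npy');v=z['d']>0
    m=v&(P[...,0]>.5)&(P[...,0]<.85)&(P[...,1]>-.1)&(P[...,1]<.24)
    Q=P[m]
    T=Q[(Q[:,2]>.058)&(Q[:,2]<.072)]
    r=cv2.minAreaRect(T[:,:2].astype(np.float32)); print(n,'top',len(T),r,np.median(T[:,2]))
    for yaw in (11,12,13,14):
        a=np.radians(yaw);R=np.array([[np.cos(a),-np.sin(a)],[np.sin(a),np.cos(a)]])
        L=(T[:,:2]-[.65,.075])@R
        # front edge of the roof per y bin, right(-y) edge per x bin
        fe=[np.percentile(L[abs(L[:,1]-y)<.008][:,0],1) if (abs(L[:,1]-y)<.008).sum()>20 else np.nan for y in np.arange(-.09,.1,.02)]
        ye=[np.percentile(L[abs(L[:,0]-x)<.008][:,1],1) if (abs(L[:,0]-x)<.008).sum()>20 else np.nan for x in np.arange(-.07,.09,.02)]
        print(yaw,'front',np.round(fe,4),'side-',np.round(ye,4))
    a=np.radians(12.5);R=np.array([[np.cos(a),-np.sin(a)],[np.sin(a),np.cos(a)]])
    L=(Q[:,:2]-[.65,.075])@R; k=(L[:,0]>-.083)&(L[:,0]<-.062)
    print('strip y:medz', [(round(y,3),round(float(np.median(Q[k&(abs(L[:,1]-y)<.0015),2])),3)) for y in np.arange(-.108,.03,.003) if (k&(abs(L[:,1]-y)<.0015)).sum()>3])
    U=(Q[:,2]>.09)&(abs(L[:,0])<.14)
    k=U&(abs(L[:,1])<.1)
    if k.sum()>50: print('cover z:x',[(zz,np.percentile(L[k&(abs(Q[:,2]-zz)<.005),0],[5,50,95]).round(3)) for zz in (.1,.13,.16,.19,.22,.25) if (k&(abs(Q[:,2]-zz)<.005)).sum()>5])
E
```

```text
wrist top 4704 ((0.659637451171875, 0.06360955536365509), (0.17716571688652039, 0.18478992581367493), 11.017314910888672) 0.062293772983374004
11 front [-0.0805 -0.0516 -0.0521 -0.0525 -0.0528 -0.0532 -0.0536 -0.054  -0.0544
     nan] side- [-0.105  -0.1032 -0.1039     nan     nan     nan     nan     nan]
12 front [-0.0822 -0.0529 -0.0529 -0.053  -0.0529 -0.0531 -0.053  -0.0531 -0.0532
     nan] side- [-0.1038 -0.1023 -0.1024     nan     nan     nan     nan     nan]
13 front [-0.0841 -0.0541 -0.0538 -0.0535 -0.0532 -0.0528 -0.0525 -0.0523 -0.0519
     nan] side- [-0.1026 -0.1014 -0.0271     nan     nan     nan     nan     nan]
14 front [-0.0856 -0.0553 -0.0548 -0.0541 -0.0534 -0.0527 -0.0521 -0.0514 -0.0507
     nan] side- [-0.1015 -0.1005 -0.0099     nan     nan     nan     nan     nan]
strip y:medz [(np.float64(-0.102), 0.066), (np.float64(-0.099), 0.066), (np.float64(-0.096), 0.066), (np.float64(-0.093), 0.066), (np.float64(-0.09), 0.055), (np.float64(-0.087), 0.054), (np.float64(-0.084), 0.044), (np.float64(-0.081), 0.036), (np.float64(-0.078), 0.036), (np.float64(-0.075), 0.036)
[... 2848 characters left out ...]
0.05), (np.float64(-0.018), 0.021), (np.float64(-0.015), 0.035), (np.float64(-0.012), 0.044), (np.float64(-0.009), 0.045), (np.float64(-0.006), 0.037), (np.float64(-0.003), 0.047), (np.float64(0.0), 0.046), (np.float64(0.003), 0.04), (np.float64(0.006), 0.046), (np.float64(0.009), 0.047), (np.float64(0.012), 0.042), (np.float64(0.015), 0.021), (np.float64(0.018), 0.031), (np.float64(0.021), 0.035), (np.float64(0.024), 0.04), (np.float64(0.027), 0.048)]
cover z:x [(0.1, array([0.07 , 0.073, 0.076])), (0.13, array([0.056, 0.058, 0.061])), (0.16, array([0.041, 0.044, 0.046])), (0.19, array([0.025, 0.027, 0.03 ])), (0.22, array([-0.031, -0.023, -0.012])), (0.25, array([-0.095, -0.003,  0.005]))]
```

```bash
python3 - <<'E'
from h import *
c=camera_params('wrist');print(np.round(c['tool_from_camera'],3).tolist(),np.round(c['K'],0).tolist())
E
```

```text
[[0.0, -0.959, -0.282, 0.071], [1.0, -0.0, 0.001, 0.0], [-0.0, -0.282, 0.959, -0.175], [0.0, 0.0, 0.0, 1.0]] [[357.0, 0.0, 313.0], [0.0, 357.0, 201.0], [0.0, 0.0, 1.0]]
```

Request:
{"method": "move_arm", "body": {
  "moves": [
    [[0,0,0],[-0.033,-0.022,0],-1],
    [[0,0,0],[-0.033,-0.022,0],-1],
    [[0,0,0],[-0.033,-0.022,0],-1],
    [[0,0,0],[-0.033,-0.022,0],-1],
    [[0,0,0],[-0.033,-0.022,0],-1],
    [[0,0,0],[-0.033,-0.022,0],-1],
    [[0,0,0],[-0.033,-0.022,0],-1],
    [[0,0,0],[-0.033,-0.022,0],-1]
  ],
  "squeeze": 70
}}

```text
clock: 0.82
position: [0.4476, -0.2653, 0.1987]
tool_rot: [-180.0, -0.0, 90.0]
force: [0.5, 0.5, 0.4]
finger_gap: 0.0855
grasp_force: 0.0
```

Request:
{"method": "move_arm", "body": {
  "moves": [
    [[0,0,-7],[0,0,0],-1],
    [[0,0,-7],[0,0,0],-1],
    [[0,0,-7],[0,0,0],-1],
    [[0,0,-7],[0,0,0],-1],
    [[0,0,-7],[0,0,0],-1],
    [[0,0,-7],[0,0,0],-1],
    [[0,0,-7],[0,0,0],-1],
    [[0,0,-7],[0,0,0],-1]
  ]
}}

```text
clock: 1.48
position: [0.4488, -0.264, 0.1986]
tool_rot: [-180.0, -0.0, 146.3]
force: [0.2, -0.7, 0.3]
finger_gap: 0.0854
grasp_force: 0.0
```

Request:
{"method": "move_arm", "body": {
  "moves": [
    [[0,0,-7],[0,0,0],-1],
    [[0,0,-7],[0,0,0],-1],
    [[0,0,-7],[0,0,0],-1],
    [[0,0,-7],[0,0,0],-1],
    [[0,-6,0],[0,0,0],-1],
    [[0,-6,0],[0,0,0],-1],
    [[0,-6,0],[0,0,0],-1],
    [[0,-4,0],[0,0,0],-1]
  ]
}}

```text
clock: 2.15
position: [0.4469, -0.2639, 0.1985]
tool_rot: [179.9, 21.8, 173.9]
force: [1.2, -0.8, -2.0]
finger_gap: 0.0855
grasp_force: 0.0
```

```bash
cat > spat.py <<'E'
from h import *
from scipy.optimize import least_squares
s=ctrl.get_state(); im,d=grab('wrist'); P=cloud('wrist',d,s); cv2.imwrite('pics/wrist1.png',im[:,:,::-1])
hsv=cv2.cvtColor(im,cv2.COLOR_RGB2HSV)
m=((hsv[...,0]>8)&(hsv[...,0]<28)&(hsv[...,1]>75)&(P[...,0]>.36)&(P[...,0]<.6)&(P[...,1]>-.36)&(P[...,1]<-.2)&(P[...,2]<.03)&(d>0)).astype(np.uint8)
k,l,st,c=cv2.connectedComponentsWithStats(m); i=1+np.argmax(st[1:,4]); Q=P[l==i]
print(c[i],st[i,4],'z',np.percentile(Q[:,2],[2,50,98]).round(4))
r=cv2.minAreaRect(Q[:,:2].astype(np.float32));print(r)
T=Q[Q[:,2]>.011];print('thick',cv2.minAreaRect(T[:,:2].astype(np.float32)))
T=Q[(Q[:,2]>.003)&(Q[:,2]<.009)];print('blade',cv2.minAreaRect(T[:,:2].astype(np.float32)))
print(s['position'].round(4),s['tool_rot'].round(2))
E
python3 spat.py
```

```text
[314.24919243 119.11121366] 4334 z [0.005  0.0136 0.0155]
((0.47509631514549255, -0.2680366635322571), (0.04194846376776695, 0.15025968849658966), 86.24341583251953)
thick ((0.4502348005771637, -0.2646581530570984), (0.033723846077919006, 0.0997624322772026), 85.01236724853516)
blade ((0.4752778112888336, -0.26751676201820374), (0.04170465096831322, 0.15031036734580994), 85.72610473632812)
[ 0.4469 -0.2639  0.1985] [179.93  21.77 173.89]
```

View pics/wrist1.png

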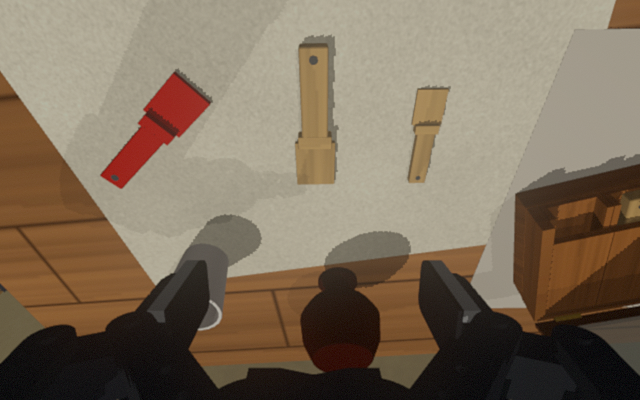

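Image up points toward the robot. The large spatula is centred near (315,115), its dot at (313,60). It measures 150x42 mm, which matches. Now I descend onto the handle.

Request:
{"method": "move_arm", "body": {
  "moves": [
    [[-0.7,0,-1.7],[0,0,0],-1],
    [[0,0,0],[0.0146,0,0.022],-1],
    [[0,0,0],[0.0146,0,0.022],-1],
    [[0,0,0],[0.0146,0,0.022],-1],
    [[0,0,0],[0.0146,0,0.022],-1],
    [[0,0,0],[0.0146,-0.001,0.022],-1],
    [[0,0,0],[0.0146,-0.001,0.022],-1],
    [[0,0,0],[0.0146,0,0.02],-1]
  ]
}}

```text
clock: 2.87
position: [0.4029, -0.2557, 0.0905]
tool_rot: [179.4, 17.5, 176.4]
force: [-2.3, -0.7, -1.4]
finger_gap: 0.085
grasp_force: 0.0
```

```bash
cat > go.py <<'E'
import sys
from h import *
from scipy.spatial.transform import Rotation as Ro
# usage: go.py x y z [roll pitch yaw]
a=list(map(float,sys.argv[1:])); s=ctrl.get_state(); R=Ro.from_euler('xyz',s['tool_rot'],degrees=True)
print('pos',s['position'].round(4),'rot',s['tool_rot'].round(2),'shift(now axes)',R.inv().apply(np.array(a[:3])-s['position']).round(4))
if len(a)>3:
    T=Ro.from_euler('xyz',a[3:],degrees=True); print('turn',(R.inv()*T).as_rotvec(degrees=True).round(2),'shift(after turn)',T.inv().apply(np.array(a[:3])-s['position']).round(4))
E
python3 go.py .4154 -.2633 .002 180 21.8 175.7
```

```text
pos [ 0.4029 -0.2557  0.0905] rot [179.41  17.45 176.41] shift(now axes) [ 0.0141 -0.0077  0.0883]
turn [ 0.83 -4.35  0.65] shift(after turn) [ 0.0207 -0.0066  0.087 ]
```

```bash
python3 -c "
from h import *
s=ctrl.get_state();print(s['joint_pos'].round(1),s['clock'])"
```

```text
[ 59.8  43.9 -42.3 134.8 109.2  20.7   9.4] 2.8667
```

Request:
{"method": "move_arm", "body": {
  "moves": [
    [[0,0,0],[0.002,-0.001,0.01],-1],
    [[0,0,0],[0.002,-0.001,0.01],-1],
    [[0,0,0],[0.002,-0.001,0.01],-1],
    [[0,0,0],[0.002,-0.001,0.01],-1],
    [[0,0,0],[0.002,-0.001,0.01],-1],
    [[0,0,0],[0.002,-0.001,0.01],-1],
    [[0,0,0],[0.001,-0.001,0.004],-1],
    [[0,0,0],[0,0,0],-1]
  ]
}}

```text
clock: 3.53
position: [0.4062, -0.2606, 0.0233]
tool_rot: [179.1, 17.1, 176.3]
force: [0.3, -0.4, 0.1]
finger_gap: 0.0854
grasp_force: 0.0
```

```bash
python3 go.py .4154 -.2633 .002 180 17.5 175.7;python3 -c "
from h import *
s=ctrl.get_state();print(s['joint_pos'].round(1),s['clock'])"
```

```text
pos [ 0.4062 -0.2606  0.0233] rot [179.06  17.11 176.26] shift(now axes) [-0.0027 -0.0025  0.0231]
turn [ 1.11 -0.39  0.53] shift(after turn) [-0.0026 -0.002   0.0232]
[ 61.8  55.6 -46.6 135.  119.4  31.4   2.8] 3.5333
```

Request:
{"method": "move_arm", "body": {
  "moves": [
    [[0.6,-0.2,0.2],[-0.001,-0.001,0.005],-1],
    [[0.5,-0.2,0.3],[-0.001,-0.001,0.005],-1],
    [[0,0,0],[-0.001,0,0.005],-1],
    [[0,0,0],[0,0,0.005],-1],
    [[0,0,0],[0,0,0.003],-1],
    [[0,0,0],[0,0,0],-0.2],
    [[0,0,0],[0,0,0],0.2],
    [[0,0,0],[0,0,0],0.4]
  ]
}}

```text
clock: 4.2
position: [0.4152, -0.2625, 0.0033]
tool_rot: [180.0, 17.5, 175.8]
force: [0.5, 0.7, 0.8]
finger_gap: 0.0513
grasp_force: 0.0
```

Request:
{"method": "move_arm", "body": {
  "moves": [
    [[0,0,0],[0,0,0],0.6],
    [[0,0,0],[0,0,0],1],
    [[0,0,0],[0,0,0],1],
    [[0,0,0],[0,0,0],1],
    [[0,0,0],[0,0,0],1],
    [[0,0,0],[0,0,0],1],
    [[0,0,0],[0,0,0],1],
    [[0,0,0],[0,0,0],1]
  ]
}}

```text
clock: 4.87
position: [0.4152, -0.2624, 0.0031]
tool_rot: [180.0, 17.5, 175.8]
force: [-0.5, -0.4, 0.0]
finger_gap: 0.0001
grasp_force: 0.0
```

```bash
python3 - <<'E'
from h import *
im,d=grab('side'); w,_=grab('wrist')
a=cv2.resize(im[200:340,250:400][:,:,::-1],(480,448),interpolation=cv2.INTER_CUBIC); b=cv2.resize(w[:,:,::-1],(320,200))
o=np.zeros((448,800,3),np.uint8);o[:,:480]=a;o[:200,480:]=b;cv2.imwrite('pics/c2.png',o)
E
```

```text
(no output)
```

View pics/c2.png

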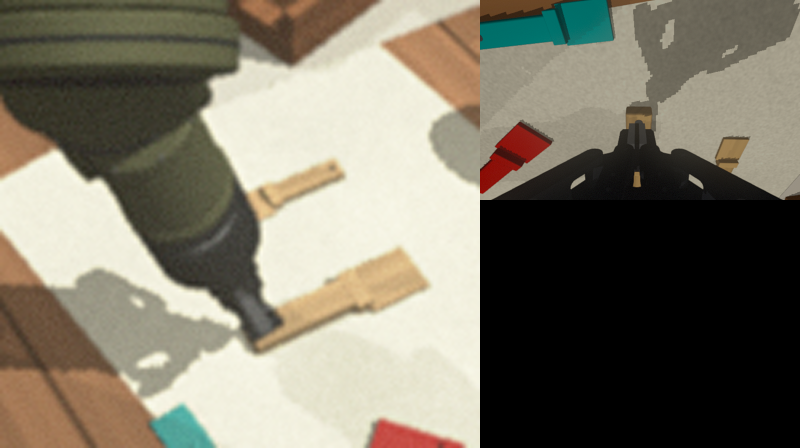

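The crop shows the shut fingers at the handle near its end, and nothing is gripped. I'll check the fingertip heights from the depth data.

```bash
python3 - <<'E'
from h import *
z=np.load('side.npz');P=cloud('side',z['d']);im=z['im']
for u,v in [(325,285),(328,290),(330,295),(332,300),(334,303),(330,305),(327,305),(331,309),(345,297),(336,308),(375,290)]: print(u,v,im[v,u],P[v,u].round(4))
s=ctrl.get_state()
z=np.load('wrist.npz');W=cloud('wrist',z['d'],s)
hsv=cv2.cvtColor(z['im'],cv2.COLOR_RGB2HSV)
m=(hsv[...,0]>8)&(hsv[...,0]<28)&(hsv[...,1]>75)&(abs(W[...,1]+.265)<.03)&(W[...,2]<.05)
print(m.sum(),W[m].min(0),W[m].max(0),np.percentile(W[m][:,2],[5,50,95]),s['position'],s['force'],s['finger_gap'])
E
```

```text
325 285 [64 63 55] [ 0.3682 -0.2969  0.1633]
328 290 [65 65 58] [ 0.3738 -0.3001  0.1444]
330 295 [94 95 90] [ 0.3748 -0.3066  0.1329]
332 300 [104 104 100] [ 0.375  -0.3142  0.1233]
334 303 [113 104  93] [ 0.3762 -0.3202  0.1185]
330 305 [84 78 69] [ 0.3655 -0.3207  0.1204]
327 305 [93 86 73] [ 0.3614 -0.3153  0.1169]
331 309 [140 122  92] [ 0.4015 -0.274   0.0114]
345 297 [213 180 130] [ 0.449  -0.2645  0.0113]
336 308 [185 174 143] [ 0.4157 -0.2746  0.0043]
375 290 [217 183 135] [ 0.5262 -0.2851  0.0047]
2963 [ 0.30519986 -0.2773999  -0.00181556] [ 0.53889823 -0.24393148  0.04954138] [-0.00039651  0.00993924  0.01481421] [ 0.41523299 -0.26240652  0.00314711] [ 0.98837763 -0.10594046  0.43316685] -0.00011026988669108161
```

```bash
python3 - <<'E'
from h import *
z=np.load('wrist.npz');s=ctrl.get_state();c=camera_params('wrist')
W=cloud('wrist',z['d'],s);im=z['im']
T=np.array(c['tool_from_camera'])
for v in range(205,400,12): print(v,im[v,314],z['d'][v,314].round(4),W[v,314].round(4),'|',W[v,300].round(3))
C=np.linalg.inv(T)@[0,0,0,1];p=np.array(c['K'])@C[:3];print('TCP px',p[:2]/p[2],C[2])
cv2.imwrite('pics/w3.png',cv2.resize(im[190:400,220:420][:,:,::-1],None,fx=2.8,fy=2.8,interpolation=cv2.INTER_CUBIC))
E
```

```text
205 [113 109  93] 0.1798 [ 0.3967 -0.2617  0.0008] | [ 0.396 -0.269  0.001]
217 [78 66 48] 0.1781 [ 0.4007 -0.2619  0.0055] | [ 0.295 -0.255  0.149]
229 [123  99  65] 0.1715 [ 0.4016 -0.262   0.014 ] | [ 0.4   -0.269  0.015]
241 [63 62 58] 0.1738 [ 0.4078 -0.2625  0.0154] | [ 0.409 -0.269  0.014]
253 [44 41 34] 0.1436 [ 0.3921 -0.2614  0.0413] | [ 0.392 -0.267  0.041]
265 [41 37 31] 0.134 [ 0.3893 -0.2612  0.051 ] | [ 0.388 -0.266  0.052]
277 [39 35 28] 0.1241 [ 0.3858 -0.261   0.0605] | [ 0.386 -0.266  0.06 ]
289 [36 30 28] 0.1182 [ 0.3847 -0.2609  0.067 ] | [ 0.381 -0.265  0.07 ]
301 [30 29 24] 0.1186 [ 0.3884 -0.2612  0.0689] | [ 0.38  -0.265  0.076]
313 [26 22 19] 0.1215 [ 0.394  -0.2616  0.0693] | [ 0.379 -0.265  0.081]
325 [25 22 19] 0.1214 [ 0.3973 -0.2618  0.0716] | [ 0.376 -0.264  0.087]
337 [29 27 26] 0.1238 [ 0.4028 -0.2622  0.0724] | [ 0.376 -0.264  0.091]
349 [147 117  69] 0.2245 [ 0.497  -0.2689  0.0146] | [ 0.38  -0.264  0.092]
361 [144 114  69] 0.2459 [ 0.5231 -0.2708  0.0064] | [ 0.398 -0.266  0.084]
373 [142 112  66] 0.255 [ 0.5386 -0.2719  0.0059] | [ 0.373 -0.263  0.103]
385 [14 13 13] 0.0781 [ 0.3715 -0.26    0.1064] | [ 0.371 -0.263  0.107]
397 [15  8 12] 0.0755 [ 0.3711 -0.26    0.1092] | [ 0.37  -0.263  0.11 ]
TCP px [315.10258144 236.48249907] 0.1881611826060465
```

View pics/w3.png

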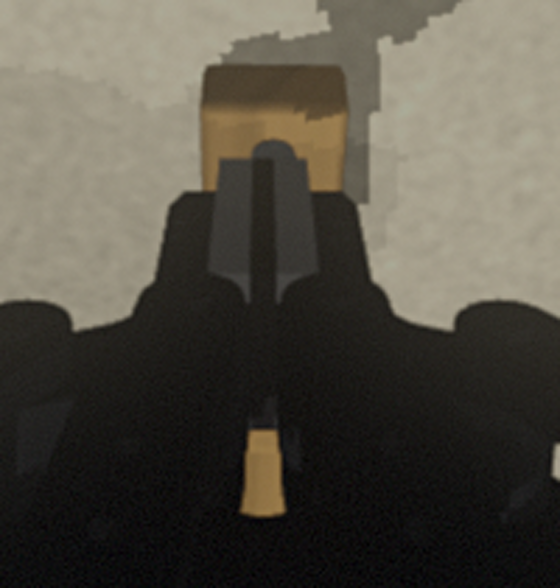

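```bash
python3 - <<'E'
from h import *
from scipy.spatial.transform import Rotation as Ro
s=ctrl.get_state();R=Ro.from_euler('xyz',s['tool_rot'],degrees=True).as_matrix()
c=camera_params('side')
print('cam at',-np.array(c['R']).T@np.array(c['t']))
for h in (0,.014,.04):
  for x in(-.011,.011):
    for y in (-.012,):
      X=s['position']+R@[x,y,-h]; p=np.array(c['K'])@(np.array(c['R'])@X+c['t']); u=p[:2]/p[2]; print(h,x,'side px',u.round(1),'crop',((u-[250,200])*3.2).round())
c=camera_params('wrist')
z=np.load('wrist.npz');W=cloud('wrist',z['d'],s)
L=(W-s['position'])@R   # tool coords
for v in range(243,300,6): print(v,[L[v,u].round(3).tolist() for u in (300,308,322,328)])
E
```

```text
cam at [ 0.05208669 -0.76786863  0.97155909]
0 -0.011 side px [339.3 305.9] crop [286. 339.]
0 0.011 side px [331.7 311. ] crop [261. 355.]
0.014 -0.011 side px [337.9 303.6] crop [281. 331.]
0.014 0.011 side px [330.2 308.8] crop [257. 348.]
0.04 -0.011 side px [335.3 299.1] crop [273. 317.]
0.04 0.011 side px [327.5 304.4] crop [248. 334.]
243 [[0.002, -0.007, -0.012], [0.002, -0.004, -0.012], [0.001, 0.003, -0.011], [0.001, 0.006, -0.011]]
249 [[0.01, -0.006, -0.039], [0.011, -0.003, -0.039], [0.011, 0.003, -0.04], [0.01, 0.005, -0.039]]
255 [[0.011, -0.006, -0.046], [0.011, -0.003, -0.046], [0.01, 0.003, -0.045], [0.01, 0.005, -0.044]]
261 [[0.011, -0.006, -0.051], [0.01, -0.003, -0.05], [0.011, 0.002, -0.051], [0.01, 0.005, -0.05]]
267 [[0.011, -0.006, -0.057], [0.011, -0.003, -0.056], [0.011, 0.002, -0.056], [0.011, 0.004, -0.056]]
273 [[0.01, -0.006, -0.06], [0.011, -0.003, -0.061], [0.011, 0.002, -0.061], [0.01, 0.004, -0.06]]
279 [[0.011, -0.006, -0.065], [0.011, -0.003, -0.065], [0.011, 0.002, -0.065], [0.01, 0.004, -0.064]]
285 [[0.011, -0.005, -0.069], [0.011, -0.003, -0.069], [0.01, 0.002, -0.068], [0.01, 0.004, -0.068]]
291 [[0.011, -0.005, -0.073], [0.009, -0.003, -0.07], [0.009, 0.002, -0.071], [0.011, 0.004, -0.073]]
297 [[0.012, -0.005, -0.078], [0.007, -0.003, -0.07], [0.012, 0.002, -0.078], [0.012, 0.004, -0.078]]
```

The depth data puts the shut fingertips about 38 mm behind the reported TCP. The side view agrees, so they are hovering above the handle. I'll reopen and check the finger positions before going lower.

Request:
{"method": "move_arm", "body": {
  "moves": [
    [[0,0,0],[0,0,0],-1],
    [[0,0,0],[0,0,0],-1],
    [[0,0,0],[0,0,0],-1],
    [[0,0,0],[0,0,0],-1],
    [[0,0,0],[0,0,0],-1],
    [[0,0,0],[0,0,0],-1],
    [[0,0,0],[0,0,0],-1],
    [[0,0,0],[0,0,0],-1]
  ]
}}

```text
clock: 5.63
position: [0.4152, -0.2624, 0.0031]
tool_rot: [180.0, 17.5, 175.8]
force: [-0.0, 0.2, -0.1]
finger_gap: 0.0853
grasp_force: 0.0
```

```bash
python3 - <<'E'
from h import *
from scipy.spatial.transform import Rotation as Ro
s=ctrl.get_state();im,d=grab('wrist');W=cloud('wrist',d,s);R=Ro.from_euler('xyz',s['tool_rot'],degrees=True).as_matrix()
L=(W-s['position'])@R
m=(d>0)&(W[...,2]>.017)&(L[...,2]>-.075)&(abs(L[...,1])<.062)&(abs(L[...,0])<.02)
for sg in(-1,1):
    Q=L[m&(np.sign(L[...,1])==sg)]; print(len(Q),Q.min(0).round(3),Q.max(0).round(3),np.percentile(Q[:,2],[50,90,99]).round(3))
print(s['finger_gap'],s['position'],s['clock'])
# table plane check
h=cv2.cvtColor(im,cv2.COLOR_RGB2HSV); t=(h[...,1]<60)&(h[...,2]>110)&(d>0)&(abs(W[...,2])<.02);print('paper z',np.median(W[t][:,2]),t.sum())
E
```

```text
2600 [-0.012 -0.058 -0.075] [ 0.011 -0.043 -0.045] [-0.063 -0.051 -0.046]
2602 [-0.012  0.041 -0.075] [ 0.012  0.056 -0.045] [-0.064 -0.051 -0.046]
0.08525994903123664 [ 0.41518869 -0.26240543  0.00314551] 5.6333
paper z 0.0006915989073869048 126944
```

Request:
{"method": "move_arm", "body": {
  "moves": [
    [[0,0,0],[0,-0.001,0.006],-1],
    [[0,0,0],[0,-0.0005,0.006],-1],
    [[0,0,0],[0,0,0.006],-1],
    [[0,0,0],[0,0,0.006],-1],
    [[0,0,0],[0,0,0.005],-1],
    [[0,0,0],[0,0,0.003],-1],
    [[0,0,0],[0,0,0.002],-0.5],
    [[0,0,0],[0,0,0],0]
  ]
}}

```text
clock: 6.35
position: [0.4253, -0.2644, -0.0298]
tool_rot: [180.0, 17.5, 175.8]
force: [-0.3, 0.1, 0.5]
finger_gap: 0.0639
grasp_force: 0.0
```

Request:
{"method": "move_arm", "body": {
  "moves": [
    [[0,0,0],[0,0,0],0.3],
    [[0,0,0],[0,0,0],0.6],
    [[0,0,0],[0,0,0],1],
    [[0,0,0],[0,0,0],1],
    [[0,0,0],[0,0,0],1],
    [[0,0,0],[0,0,0],1],
    [[0,0,0],[0,0,0],1],
    [[0,0,0],[0,0,0],1]
  ]
}}

```text
clock: 7.02
position: [0.4254, -0.2646, -0.0286]
tool_rot: [-180.0, 17.6, 175.9]
force: [-1.7, -0.4, 5.3]
finger_gap: 0.0242
grasp_force: 69.9
```

Request:
{"method": "move_arm", "body": {
  "moves": [
    [[0,0,0],[-0.001,0,-0.004],1],
    [[0,0,0],[-0.004,0,-0.012],1],
    [[0,0,0],[-0.005,0,-0.016],1],
    [[0,0,0],[-0.005,0,-0.016],1],
    [[0,0,0],[-0.005,0,-0.016],1],
    [[0,0,0],[-0.005,0,-0.016],1],
    [[0,0,0],[-0.005,0,-0.016],1],
    [[0,0,0],[-0.004,0,-0.012],1]
  ]
}}

```text
clock: 7.68
position: [0.4254, -0.2646, 0.0855]
tool_rot: [-180.0, 17.6, 175.8]
force: [-0.7, -0.3, -0.6]
finger_gap: 0.0243
grasp_force: 68.8
```

```bash
cat > held.py <<'E'
from h import *
from scipy.spatial.transform import Rotation as Ro
s=ctrl.get_state();im,d=grab('wrist');W=cloud('wrist',d,s);R=Ro.from_euler('xyz',s['tool_rot'],degrees=True).as_matrix()
print(s['position'].round(4),s['tool_rot'].round(2),s['finger_gap'],s['grasp_force'])
h=cv2.cvtColor(im,cv2.COLOR_RGB2HSV); L=(W-s['position'])@R
m=(h[...,0]>8)&(h[...,0]<28)&(h[...,1]>75)&(d>0)&(abs(L[...,1])<.04)&(L[...,2]>-.09)&(L[...,2]<.03)&(L[...,0]>-.16)&(L[...,0]<.04)
m=m.astype(np.uint8); k,l,st,c=cv2.connectedComponentsWithStats(m)
for i in range(1,k):
    if st[i,4]<60: continue
    Q=L[l==i]; V=W[l==i]; print(c[i].round(),st[i,4],'tool min',Q.min(0).round(4),'max',Q.max(0).round(4),'world min',V.min(0).round(4),'max',V.max(0).round(4))
    r=cv2.minAreaRect(V[:,:2].astype(np.float32)); print('  rect',np.round(r[0],4),np.round(r[1],4),round(r[2],2))
    A=np.c_[V[:,:2]-V[:,:2].mean(0),np.ones(len(V))]; print('  plane slope x,y',np.linalg.lstsq(A,V[:,2],rcond=None)[0].round(4))
cv2.imwrite('pics/held.png',im[:,:,::-1])
E
python3 held.py
```

```text
[ 0.4254 -0.2646  0.0855] [-179.99   17.58  175.84] 0.024258622083190778 68.77216815948486
[313. 304.] 8136 tool min [-0.0706 -0.0168 -0.0899] max [ 0.0145  0.017  -0.0087] world min [ 0.386  -0.2858  0.1145] max [ 0.4893 -0.2498  0.1676]
  rect [ 0.4375 -0.2656] [0.0337 0.1015] 86.14
  plane slope x,y [-0.0305 -0.082   0.1285]
[363. 310.] 184 tool min [ 0.0024  0.0117 -0.09  ] max [ 0.0125  0.0163 -0.0711] world min [ 0.3874 -0.2501  0.1514] max [ 0.4021 -0.2456  0.1677]
  rect [ 0.3948 -0.2478] [0.0147 0.0045] 0.06
  plane slope x,y [-1.2667 -0.5637  0.1615]
```

View pics/held.png

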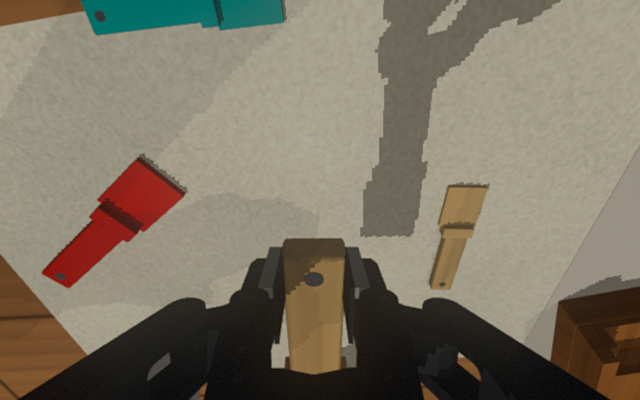

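The spatula is held. Its handle end is at (314,240) and the dot at (314,279), centred between the pads. I'll get its exact pose in the tool frame and the move to the slot.

```bash
cat > fit.py <<'E'
from h import *
from scipy.spatial.transform import Rotation as Ro
def fit(d,im,s,verbose=1):
    W=cloud('wrist',d,s);R=Ro.from_euler('xyz',s['tool_rot'],degrees=True).as_matrix();L=(W-s['position'])@R
    h=cv2.cvtColor(im,cv2.COLOR_RGB2HSV)
    m=(h[...,0]>8)&(h[...,0]<28)&(h[...,1]>60)&(d>0)&(abs(L[...,1])<.014)
    V=W[m]; L=L[m]
    # rotate to level coords: forward axis from tool yaw
    a=np.radians(s['tool_rot'][2]-180); F=np.array([np.cos(a),np.sin(a)]);N=np.array([-F[1],F[0]])
    f=(V[:,:2]-s['position'][:2])@F; n=(V[:,:2]-s['position'][:2])@N; dz=V[:,2]-s['position'][2]
    k=(f>-.045)&(f<.06)&(abs(dz-.043)<.012); 
    for _ in range(4):
        A=np.c_[f[k],n[k],np.ones(k.sum())];c,*_=np.linalg.lstsq(A,dz[k],rcond=None); r=dz-np.c_[f,n,np.ones(len(f))]@c; k=(f>-.045)&(f<.06)&(abs(r)<.0015)
    print('n',k.sum(),'slopes fwd,lat',c[:2].round(4),'top dz at f=0',c[2].round(4),'rear end f',np.percentile(f[k],[.5,1,3]).round(4),'lat range',np.percentile(n[k],[1,50,99]).round(4))
    for f0 in (-.02,-.015,-.01,0,.01,.02,.03,.04,.05):
        q=k&(abs(f-f0)<.004)
        if q.sum()>30: print(f0,'lat',np.percentile(n[q],[2,98]).round(4),end='; ')
    print()
E
python3 - <<'E'
from fit import *
z=np.load('wrist.npz');s=ctrl.get_state();fit(z['d'],z['im'],s)
E
# bottom target: keep current orientation but yaw 192.1
python3 go.py .5 -.03 .15 180 17.5 -167.9
```

```text
n 6317 slopes fwd,lat [ 0.0031 -0.0021] top dz at f=0 0.0427 rear end f [-0.0249 -0.0246 -0.0238] lat range [-0.0128 -0.0005  0.012 ]
-0.02 lat [-0.0125  0.0109]; -0.015 lat [-0.0127  0.0111]; -0.01 lat [-0.0125  0.011 ]; 0 lat [-0.0126  0.0111]; 0.01 lat [-0.0126  0.0118]; 0.02 lat [-0.0125  0.0117]; 0.03 lat [-0.0124  0.0119]; 0.04 lat [-0.0124  0.0119]; 0.05 lat [-0.0122  0.0121]; 
pos [ 0.4266 -0.2648  0.0874] rot [-179.86   17.74  175.94] shift(now axes) [-0.073   0.2393 -0.0429]
turn [ -5.03   0.22 -15.4 ] shift(after turn) [-0.1342  0.2142 -0.0233]
```

Request:
{"method": "move_arm", "body": {
  "moves": [
    [[-1.26,0.05,-3.85],[0,0,0],1],
    [[-1.26,0.05,-3.85],[0,0,0],1],
    [[-1.26,0.05,-3.85],[0,0,0],1],
    [[-1.25,0.06,-3.85],[0,0,0],1],
    [[0,0,0],[-0.006,0.018,0.0015],1],
    [[0,0,0],[-0.009,0.027,0.0025],1],
    [[0,0,0],[-0.009,0.027,0.0025],1],
    [[0,0,0],[-0.009,0.027,0.0025],1]
  ]
}}

```text
clock: 8.4
position: [0.4384, -0.1602, 0.085]
tool_rot: [179.7, 17.3, -168.8]
force: [0.6, 0.7, -0.8]
finger_gap: 0.0241
grasp_force: 69.0
```

Request:
{"method": "move_arm", "body": {
  "moves": [
    [[0,0,0],[-0.009,0.027,0.0025],1],
    [[0,0,0],[-0.009,0.027,0.0025],1],
    [[0,0,0],[-0.009,0.027,0.0025],1],
    [[0,0,0],[-0.008,0.024,0.0025],1],
    [[0,0,0],[-0.006,0.02,0.002],1],
    [[0,0,0],[0,0,0],1],
    [[0,0,0],[0,0,0],1],
    [[0,0,0],[0,0,0],1]
  ]
}}

```text
clock: 9.07
position: [0.4552, -0.0303, 0.0861]
tool_rot: [179.8, 17.2, -168.7]
force: [-0.2, -0.2, -0.4]
finger_gap: 0.0242
grasp_force: 69.0
```

```bash
python3 go.py .4545 -.0292 .0093 180 17.5 -167.9;python3 - <<'E'
from fit import *
s=ctrl.get_state();im,d=grab('wrist');fit(d,im,s);print(s['joint_pos'].round(1),s['clock'])
W=cloud('wrist',d,s);np.save('wP.npy',W)
R=np.array([[np.cos(np.radians(12.1)),-np.sin(np.radians(12.1))],[np.sin(np.radians(12.1)),np.cos(np.radians(12.1))]])
L=(W[...,:2]-[.5816,-.002])@R; z=W[...,2]
for f in(.01,.02): 
  k=(abs(L[...,0]-f)<.005)&(d>0)&(z>.02)&(z<.08)
  print(f,[(round(y,3),round(float(np.median(z[k&(abs(L[...,1]-y)<.0015)])),3)) for y in np.arange(-.045,.1,.003) if (k&(abs(L[...,1]-y)<.0015)).sum()>2])
E
```

```text
pos [ 0.4552 -0.0303  0.0861] rot [ 179.76   17.17 -168.72] shift(now axes) [0.0231 0.0009 0.0732]
turn [-0.01 -0.33 -0.78] shift(after turn) [0.0235 0.0012 0.0731]
n 6305 slopes fwd,lat [-0.007  0.005] top dz at f=0 0.0427 rear end f [-0.0245 -0.0243 -0.0236] lat range [-0.0131 -0.0009  0.0116]
-0.02 lat [-0.0129  0.0106]; -0.015 lat [-0.0129  0.0106]; -0.01 lat [-0.0129  0.0107]; 0 lat [-0.0129  0.0108]; 0.01 lat [-0.0131  0.0114]; 0.02 lat [-0.0128  0.0116]; 0.03 lat [-0.0128  0.0116]; 0.04 lat [-0.0126  0.0119]; 0.05 lat [-0.0124  0.0119]; 
[ 35.1  49.8 -59.2 140.1 106.3  40.8  -7.6] 9.0667
0.01 [(np.float64(-0.036), 0.066), (np.float64(-0.033), 0.066), (np.float64(-0.03), 0.055), (np.float64(-0.027), 0.054), (np.float64(-0.024), 0.054), (np.float64(0.021), 0.036), (np.float64(0.024), 0.049), (np.float64(0.027), 0.054), (np.float64(0.03), 0.054)]
0.02 [(np.float64(-0.036), 0.066), (np.float64(-0.033), 0.066), (np.float64(-0.03), 0.055), (np.float64(-0.027), 0.054), (np.float64(-0.024), 0.054), (np.float64(0.021), 0.036), (np.float64(0.024), 0.044), (np.float64(0.027), 0.054), (np.float64(0.03), 0.054)]
```

Request:
{"method": "move_arm", "body": {
  "moves": [
    [[0,-0.3,-0.8],[0,0,0],1],
    [[0,0,0],[0.003,0.0004,0.009],1],
    [[0,0,0],[0.003,0.0004,0.009],1],
    [[0,0,0],[0.003,0.0004,0.009],1],
    [[0,0,0],[0.003,0.0004,0.009],1],
    [[0,0,0],[0.003,0,0.009],1],
    [[0,0,0],[0.003,0,0.009],1],
    [[0,0,0],[0,0,0],1]
  ]
}}

```text
clock: 9.78
position: [0.4534, -0.0293, 0.028]
tool_rot: [179.9, 17.4, -168.0]
force: [-0.1, 0.3, -1.9]
finger_gap: 0.024
grasp_force: 69.0
```

```bash
python3 go.py .4545 -.0292 .0093 180 17.5 -167.9
```

```text
pos [ 0.4534 -0.0293  0.028 ] rot [ 179.95   17.38 -167.97] shift(now axes) [ 0.0046 -0.0001  0.0181]
turn [ 0.03 -0.12 -0.07] shift(after turn) [ 0.0046 -0.0001  0.0181]
```

Request:
{"method": "move_arm", "body": {
  "moves": [
    [[0,0,0],[0.0016,0,0.006],1],
    [[0,0,0],[0.0015,0,0.006],1],
    [[0,0,0],[0.0015,0,0.006],1],
    [[0,0,0],[0,0,0],1],
    [[0,0,0],[0,0,0],1],
    [[0,0,0],[0,0,0],1],
    [[0,0,0],[0,0,0],1],
    [[0,0,0],[0,0,0],1]
  ]
}}

```text
clock: 10.45
position: [0.4556, -0.0279, 0.0113]
tool_rot: [180.0, 17.6, -167.8]
force: [-0.1, 0.1, 0.0]
finger_gap: 0.0239
grasp_force: 69.0
```

```bash
python3 go.py .5 -.01945 .0093 180 17.5 -167.9; python3 - <<'E'
from fit import *
s=ctrl.get_state();im,d=grab('wrist');fit(d,im,s)
E
```

```text
pos [ 0.4556 -0.0279  0.0113] rot [ 179.99   17.56 -167.84] shift(now axes) [-0.0424 -0.0011  0.0155]
turn [0.03 0.06 0.06] shift(after turn) [-0.0424 -0.001   0.0155]
n 6307 slopes fwd,lat [0.0001 0.0009] top dz at f=0 0.0427 rear end f [-0.0248 -0.0246 -0.0239] lat range [-0.013  -0.0007  0.0118]
-0.02 lat [-0.0127  0.0108]; -0.015 lat [-0.0128  0.0109]; -0.01 lat [-0.0128  0.0109]; 0 lat [-0.0128  0.0108]; 0.01 lat [-0.0128  0.0114]; 0.02 lat [-0.0128  0.0117]; 0.03 lat [-0.0126  0.0117]; 0.04 lat [-0.0125  0.0118]; 0.05 lat [-0.0124  0.0119];
```

Request:
{"method": "move_arm", "body": {
  "moves": [
    [[0,0,0],[0.0006,-0.0005,0.0018],1],
    [[0,0,0],[-0.0057,0,0.0018],1],
    [[0,0,0],[-0.0057,0,0.0018],1],
    [[0,0,0],[-0.0057,0,0.0018],1],
    [[0,0,0],[-0.0057,0,0.0018],1],
    [[0,0,0],[-0.0057,0,0.0018],1],
    [[0,0,0],[-0.0057,0,0.0018],1],
    [[0,0,0],[0,0,0],1]
  ]
}}

```text
clock: 11.17
position: [0.4927, -0.0205, 0.0095]
tool_rot: [-180.0, 17.7, -167.9]
force: [-0.6, -0.3, -0.8]
finger_gap: 0.0243
grasp_force: 69.0
```

```bash
python3 go.py .5816 -.002 .0093 180 17.5 -167.9; python3 - <<'E'
from h import *
s=ctrl.get_state();p=s['position'][:2]-[.5816,-.002];print('f,lat',p@[.9778,.2096],p@[-.2096,.9778],s['force'],s['moment'])
E
```

```text
pos [ 0.4927 -0.0205  0.0095] rot [-180.     17.67 -167.89] shift(now axes) [-0.0865 -0.0006  0.0278]
turn [0.   0.17 0.01] shift(after turn) [-0.0866 -0.0005  0.0275]
f,lat -0.09082587373942282 0.0005441431560171926 [-0.59325927 -0.32472698 -0.7885555 ] [-0.10298113  0.38342555  0.04633871]
```

Request:
{"method": "move_arm", "body": {
  "moves": [
    [[0,0,0],[-0.0076,0,0.0024],1],
    [[0,0,0],[-0.0076,0,0.0024],1],
    [[0,0,0],[-0.0076,0,0.0024],1],
    [[0,0,0],[-0.0076,0,0.0024],1],
    [[0,0,0],[-0.0076,0,0.0024],1],
    [[0,0,0],[-0.0076,0,0.0024],1],
    [[0,0,0],[-0.0076,0,0.0024],1],
    [[0,0,0],[0,0,0],1]
  ]
}}

```text
clock: 11.83
position: [0.5477, -0.0085, 0.0096]
tool_rot: [180.0, 17.7, -167.9]
force: [0.5, 0.0, -0.8]
finger_gap: 0.024
grasp_force: 69.0
```

```bash
cat > st.py <<'E'
from h import *
s=ctrl.get_state();p=s['position'][:2]-[.5816,-.002];print('f,lat',p@[.9778,.2096],p@[-.2096,.9778],s['position'],s['tool_rot'].round(1),s['force'],s['moment'],s['clock'])
E
python3 st.py;  python3 - <<'E'
from fit import *
s=ctrl.get_state();im,d=grab('wrist');fit(d,im,s)
E
```

```text
f,lat -0.034564318957239715 0.0007144527851388714 [ 0.54765411 -0.00854593  0.00964472] [ 180.    17.7 -167.9] [ 0.4870797   0.04098576 -0.75423978] [-0.07220558  0.38069015 -0.02337551] 11.8333
n 6319 slopes fwd,lat [0.002  0.0003] top dz at f=0 0.0426 rear end f [-0.0251 -0.0248 -0.024 ] lat range [-0.013  -0.0007  0.0117]
-0.02 lat [-0.0127  0.0108]; -0.015 lat [-0.0128  0.011 ]; -0.01 lat [-0.0127  0.011 ]; 0 lat [-0.0128  0.0109]; 0.01 lat [-0.0128  0.0113]; 0.02 lat [-0.0128  0.0116]; 0.03 lat [-0.0126  0.0117]; 0.04 lat [-0.0125  0.0117]; 0.05 lat [-0.0124  0.0119];
```

Request:
{"method": "move_arm", "body": {
  "moves": [
    [[0,0,0],[-0.0062,0,0.002],1],
    [[0,0,0],[-0.0062,0,0.002],1],
    [[0,0,0],[-0.0062,0,0.002],1],
    [[0,0,0],[-0.0062,0,0.002],1],
    [[0,0,0],[0,0,0],1],
    [[0,0,0],[0.0004,0,0.001],1],
    [[0,0,0],[0,0,0],1],
    [[0,0,0],[0,0,0],1]
  ]
}}

```text
clock: 12.55
position: [0.5701, -0.0037, 0.0077]
tool_rot: [180.0, 17.5, -167.8]
force: [0.3, 0.1, -0.2]
finger_gap: 0.0237
grasp_force: 69.1
```

Request:
{"method": "move_arm", "body": {
  "moves": [
    [[0,0,0],[0,0,0],0.2],
    [[0,0,0],[0,0,0],-0.2],
    [[0,0,0],[0,0,0],-0.4],
    [[0,0,0],[0,0,0],-0.4],
    [[0,0,0],[0,0,0],-0.4],
    [[0,0,0],[0,0,0],-0.4],
    [[0,0,0],[0,0,0],-0.4],
    [[0,0,0],[0,0,0],-0.4]
  ]
}}

```text
clock: 13.22
position: [0.5706, -0.0036, 0.0079]
tool_rot: [180.0, 17.5, -167.8]
force: [0.1, -0.2, -1.0]
finger_gap: 0.0598
grasp_force: 0.0
```

```bash
python3 st.py;  python3 - <<'E'
from fit import *
s=ctrl.get_state();im,d=grab('wrist');fit(d,im,s)
E
```

```text
f,lat -0.011119425238513718 0.0007342039635710414 [ 0.57057381 -0.00361269  0.00791555] [ 180.    17.5 -167.8] [ 0.11970559 -0.23086437 -1.02228781] [-0.02506547  0.27014233  0.01813616] 13.2167
n 6112 slopes fwd,lat [0.0034 0.0003] top dz at f=0 0.0421 rear end f [-0.0257 -0.0254 -0.0245] lat range [-0.0133 -0.0007  0.0118]
-0.02 lat [-0.0132  0.0111]; -0.015 lat [-0.0133  0.0111]; -0.01 lat [-0.0132  0.0113]; 0 lat [-0.0131  0.0113]; 0.01 lat [-0.0128  0.0114]; 0.02 lat [-0.0127  0.0117]; 0.03 lat [-0.0126  0.0118]; 0.04 lat [-0.0125  0.012 ]; 0.05 lat [-0.0128  0.0124];
```

Request:
{"method": "move_arm", "body": {
  "moves": [
    [[0,0,0],[0.0066,0,-0.002],-0.4],
    [[0,0,0],[0.0066,0,-0.002],-0.4],
    [[0,0,0],[0.0066,0,-0.002],-0.4],
    [[0,0,0],[0.0066,0,-0.002],-0.4],
    [[0,0,0],[0.0066,0,-0.002],-0.4],
    [[0,0,0],[0.0066,0,-0.002],-0.4],
    [[0,0,0],[0.0012,-0.001,0.0038],-0.4],
    [[0,0,0],[0.0038,0,-0.0012],0]
  ]
}}

```text
clock: 13.93
position: [0.5266, -0.0145, 0.0029]
tool_rot: [180.0, 17.5, -167.9]
force: [1.0, 0.2, -0.2]
finger_gap: 0.0491
grasp_force: 0.0
```

Request:
{"method": "move_arm", "body": {
  "moves": [
    [[0,0,0],[0,0,0],1],
    [[0,0,0],[0,0,0],1],
    [[0,0,0],[0,0,0],1],
    [[0,0,0],[0,0,0],1],
    [[0,0,0],[0,0,0],1],
    [[0,0,0],[0,0,0],1],
    [[0,0,0],[0,0,0],1],
    [[0,0,0],[0,0,0],1]
  ]
}}

```text
clock: 14.6
position: [0.5265, -0.0142, 0.0035]
tool_rot: [180.0, 17.5, -167.8]
force: [0.6, -0.2, 0.4]
finger_gap: 0.0001
grasp_force: 0.0
```

```bash
python3 st.py;  cat > slot.py <<'E'
from h import *
s=ctrl.get_state();im,d=grab('wrist');W=cloud('wrist',d,s)
a=np.radians(12.1);R=np.array([[np.cos(a),-np.sin(a)],[np.sin(a),np.cos(a)]])
L=(W[...,:2]-[.5816,-.002])@R; z=W[...,2]; h=cv2.cvtColor(im,cv2.COLOR_RGB2HSV)
k=(h[...,0]>8)&(h[...,0]<28)&(h[...,1]>60)&(d>0)&(abs(L[...,1])<.02)&(z>.044)&(z<.053)&(L[...,0]>-.08)&(L[...,0]<.03)
print(s['finger_gap'],'handle top',k.sum(),'f',np.percentile(L[k][:,0],[1,50,99]).round(4),'y',np.percentile(L[k][:,1],[2,98]).round(4),'z',np.percentile(z[k],[5,50,95]).round(4))
cv2.imwrite('pics/slot.png',im[:,:,::-1])
E
python3 slot.py
```

```text
f,lat -0.05638569594340491 -0.000340259440830739 [ 0.52653876 -0.01415084  0.00348862] [ 180.    17.5 -167.8] [ 0.64521682 -0.22598741  0.37744528] [-0.06393916  0.30217208  0.01473639] 14.6
0.00011355986894916967 handle top 268 f [-0.0324 -0.0164 -0.0082] y [-0.0044  0.0019] z [0.0496 0.0503 0.0509]
```

Request:
{"method": "move_arm", "body": {
  "moves": [
    [[0,0,0],[-0.0057,0,0.0018],1],
    [[0,0,0],[-0.0057,0,0.0018],1],
    [[0,0,0],[-0.0057,0,0.0018],1],
    [[0,0,0],[-0.0057,0,0.0018],1],
    [[0,0,0],[-0.0057,0,0.0018],1],
    [[0,0,0],[-0.0057,0,0.0018],1],
    [[0,0,0],[-0.0057,0,0.0018],1],
    [[0,0,0],[0,0,0],1]
  ]
}}

```text
clock: 15.32
position: [0.5692, -0.0049, 0.0038]
tool_rot: [180.0, 17.7, -167.9]
force: [0.8, 0.2, -0.4]
finger_gap: 0.0003
grasp_force: 0.0
```

```bash
python3 st.py; python3 slot.py
```

```text
f,lat -0.012729563256722356 -0.0002099379290490663 [ 0.56919735 -0.00487332  0.00383731] [ 180.    17.7 -167.9] [ 0.76489083  0.20420645 -0.38012571] [-0.04894563  0.29542523 -0.00452198] 15.3167
0.00029342602701082663 handle top 268 f [-0.0346  0.0205  0.0298] y [-0.0043  0.0087] z [0.0496 0.0502 0.0508]
```

```bash
cat > side.py <<'E'
from h import *
im,d=grab('side');W=cloud('side',d)
a=np.radians(12.1);R=np.array([[np.cos(a),-np.sin(a)],[np.sin(a),np.cos(a)]])
L=(W[...,:2]-[.5816,-.002])@R; z=W[...,2]; h=cv2.cvtColor(im,cv2.COLOR_RGB2HSV)
for y0 in (0,.061,.122):
    k=(h[...,0]>8)&(h[...,0]<28)&(h[...,1]>60)&(h[...,2]>110)&(d>0)&(abs(L[...,1]-y0)<.016)&(z>.030)&(z<.056)&(L[...,0]>-.06)&(L[...,0]<.03)
    print(y0,k.sum(),np.percentile(L[k][:,0],[2,10,50,98]).round(4) if k.sum()>5 else '',np.percentile(z[k],[5,95]) if k.sum()>5 else '')
E
python3 side.py; python3 - <<'E'
import cv2; a=cv2.imread('pics/slot.png')
b=cv2.imread('pics/held.png')
import numpy as np
im=np.load('side.npz')['im'][:,:,::-1]
o=np.zeros((400,800,3),np.uint8); o[:,:400]=cv2.resize(im[150:250,280:380],(400,400),interpolation=cv2.INTER_CUBIC); o[:,400:]=cv2.resize(a[150:400,190:440],(400,400),interpolation=cv2.INTER_CUBIC); cv2.imwrite('pics/push.png',o)
E
```

```text
0 41 [0.0031 0.0131 0.022  0.029 ] [0.0405308  0.05163383]
0.061 0  
0.122 0
```

View pics/push.png

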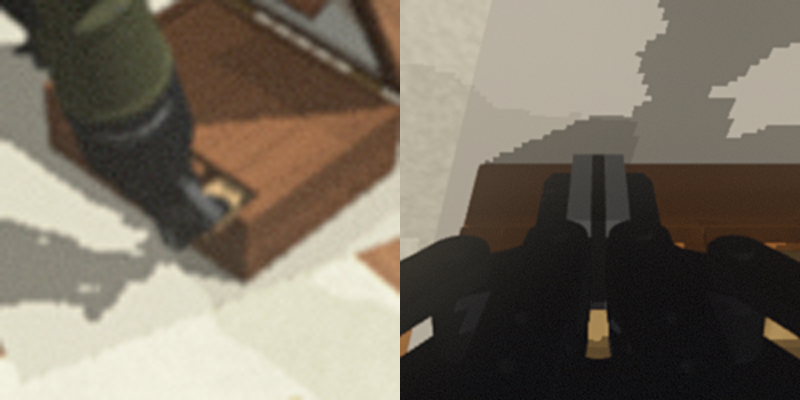

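The handle no longer shows behind the fingers, at either (215,190) on the left or around the tips on the right, so it is being pushed in. I'll push the last 12 mm gently.

Request:
{"method": "move_arm", "body": {
  "moves": [
    [[0,0,0],[-0.002,0,0.0006],1],
    [[0,0,0],[-0.002,0,0.0006],1],
    [[0,0,0],[-0.002,0,0.0006],1],
    [[0,0,0],[-0.002,0,0.0006],1],
    [[0,0,0],[-0.002,0,0.0006],1],
    [[0,0,0],[-0.002,0,0.0006],1],
    [[0,0,0],[0,0,0],1],
    [[0,0,0],[0,0,0],1]
  ]
}}

```text
clock: 16.08
position: [0.5799, -0.0026, 0.0037]
tool_rot: [180.0, 17.6, -167.9]
force: [0.1, 1.3, -0.6]
finger_gap: -0.0
grasp_force: 0.0
```

```bash
python3 st.py
```

```text
f,lat -0.001831048550114885 -0.00025389345759236774 [ 0.57986286 -0.00263203  0.00372333] [ 180.    17.6 -167.9] [ 0.08592866  1.34330493 -0.5547571 ] [-0.06586478  0.30522754 -0.01020249] 16.0833
```

Request:
{"method": "move_arm", "body": {
  "moves": [
    [[0,0,0],[0.0095,0,-0.003],1],
    [[0,0,0],[0.0095,0,-0.003],1],
    [[0,0,0],[0.0095,0,-0.003],1],
    [[0,0,0],[0,0,-0.02],1],
    [[0,0,0],[0,0,-0.022],1],
    [[0,0,0],[0,0,-0.022],1],
    [[0,0,0],[0,0,-0.022],1],
    [[0,0,0],[0,0,0],1]
  ]
}}

```text
clock: 16.75
position: [0.5254, -0.0141, 0.089]
tool_rot: [-179.9, 17.8, -167.7]
force: [0.1, 1.0, 0.9]
finger_gap: 0.0
grasp_force: 0.0
```

```bash
python3 st.py; python3 slot.py; python3 side.py; python3 - <<'E'
from h import *
z0=np.load('wrist.npz');s=ctrl.get_state();W=cloud('wrist',z0['d'],s);d=z0['d']
a=np.radians(12.1);R=np.array([[np.cos(a),-np.sin(a)],[np.sin(a),np.cos(a)]])
L=(W[...,:2]-[.5816,-.002])@R; z=W[...,2]
for y0 in (-.030,-.020,-.01,0.,.01,.02,.03,.061):
    k=(abs(L[...,1]-y0)<.002)&(d>0)&(L[...,0]>-.03)&(L[...,0]<.035)&(z<.075)
    print(y0,[(round(f,3),round(float(np.median(z[k&(abs(L[...,0]-f)<.0015)])),3)) for f in np.arange(-.012,.034,.003) if (k&(abs(L[...,0]-f)<.0015)).sum()>2])
E
```

```text
f,lat -0.057480637705847756 -6.684665198259179e-05 [ 0.52541085 -0.014113    0.08897495] [-179.9   17.8 -167.7] [0.11159497 0.97404575 0.92110539] [-0.10087537  0.35053842 -0.00657849] 16.75
3.6559319997057884e-05 handle top 1 f [-0.001 -0.001 -0.001] y [0.0117 0.0117] z [0.0441 0.0441 0.0441]
0 94 [-0.0022  0.0003  0.0124  0.0297] [0.04087076 0.05061251]
0.061 22 [0.003  0.004  0.0135 0.0272] [0.03606538 0.04813997]
0.122 0  
-0.03 [(np.float64(-0.012), -0.001), (np.float64(-0.009), -0.001), (np.float64(-0.006), -0.002), (np.float64(-0.003), -0.002), (np.float64(-0.0), 0.027), (np.float64(0.003), 0.051), (np.float64(0.006), 0.052), (np.float64(0.009), 0.052), (np.float64(0.012), 0.052), (np.float64(0.015), 0.052), (np.float64(0.018), 0.051), (np.float64(0.021), 0.052), (np.float64(0.024), 0.049)]
-0.02 [(np.float64(-0.012), -0.002), (np.float64(-0.009), -0.001), (np.float64(-0.006), -0.002), (np.float64(-0.003), -0.001), (np.float64(-0.0), 0.018), (np.float64(0.003), 0.034), (np.float64(0.006), 0.033)]
-0.01 [(np.float64(-0.012), -0.001), (np.float64(-0.009), -0.001), (np.float64(-0
[... 751 characters left out ...]
(0.003), 0.046), (np.float64(0.006), 0.051), (np.float64(0.009), 0.051), (np.float64(0.012), 0.051), (np.float64(0.015), 0.051), (np.float64(0.018), 0.051), (np.float64(0.021), 0.051), (np.float64(0.024), 0.051), (np.float64(0.027), 0.048)]
0.061 [(np.float64(-0.012), -0.001), (np.float64(-0.009), -0.001), (np.float64(-0.006), -0.002), (np.float64(-0.003), -0.002), (np.float64(-0.0), 0.02), (np.float64(0.003), 0.043), (np.float64(0.006), 0.048), (np.float64(0.009), 0.048), (np.float64(0.012), 0.048), (np.float64(0.015), 0.048), (np.float64(0.018), 0.048), (np.float64(0.021), 0.047), (np.float64(0.024), 0.047), (np.float64(0.027), 0.048), (np.float64(0.03), 0.047), (np.float64(0.033), 0.047)]
```

Request:
{"method": "move_arm", "body": {
  "moves": [
    [[0,0,0],[-0.006,0,-0.02],1],
    [[0,0,0],[-0.01,0,-0.032],1],
    [[0,0,0],[-0.01,0,-0.032],1],
    [[0,0,0],[-0.01,0,-0.032],1],
    [[0,0,0],[-0.01,0,-0.032],1],
    [[0,5.8,0],[-0.003,0,-0.01],1],
    [[0,5.8,0],[0,0,0],1],
    [[0,5.8,0],[0,0,0],1]
  ]
}}

```text
clock: 17.52
position: [0.5242, -0.0156, 0.2518]
tool_rot: [180.0, -0.1, -167.9]
force: [2.6, 0.3, -0.8]
finger_gap: -0.0
grasp_force: 0.0
```

```bash
python3 st.py; python3 slot.py; python3 - <<'E'
from h import *
from scipy.spatial.transform import Rotation as Ro
a=np.radians(12.1);R=np.array([[np.cos(a),-np.sin(a)],[np.sin(a),np.cos(a)]])
s=ctrl.get_state()
for n in('wrist','side'):
    if n=='side': im,d=grab(n)
    else: q=np.load('wrist.npz');im,d=q['im'],q['d']
    W=cloud(n,d,s); L=(W[...,:2]-[.5816,-.002])@R; z=W[...,2]
    h=cv2.cvtColor(im,cv2.COLOR_RGB2HSV)
    for y0 in (-.020,-.01,0.,.01,.02,.061,.122):
        k=(abs(L[...,1]-y0)<.005)&(d>0)&(L[...,0]>-.03)&(L[...,0]<.035)&(z<.075)
        print(n,y0,[(round(f,3),round(float(np.median(z[k&(abs(L[...,0]-f)<.001)])),3)) for f in np.arange(-.008,.014,.002) if (k&(abs(L[...,0]-f)<.001)).sum()>1])
    k=(d>0)&(z>.1)&(z<.26)&(abs(L[...,1]-.061)<.09)&(L[...,0]>.03)&(L[...,0]<.2)
    print('cover',[(zz,np.percentile(L[...,0][k&(abs(z-zz)<.004)],[5,50,95]).round(3)) for zz in np.arange(.1,.26,.02) if (k&(abs(z-zz)<.004)).sum()>5])
E
```

```text
f,lat -0.059011205803910824 -0.0012302773534159182 [ 0.52415815 -0.01557137  0.25181932] [ 1.800e+02 -1.000e-01 -1.679e+02] [ 2.56011858  0.25906723 -0.82860605] [-0.0240854  -0.08702213 -0.02527228] 17.5167
-1.0899491835365133e-05 handle top 615 f [-0.0016  0.0138  0.0295] y [-0.0127  0.0121] z [0.0482 0.05   0.0514]
wrist -0.02 [(np.float64(-0.008), 0.001), (np.float64(-0.006), 0.0), (np.float64(-0.004), 0.0), (np.float64(-0.002), 0.001), (np.float64(0.0), 0.001), (np.float64(0.002), 0.0), (np.float64(0.004), 0.023), (np.float64(0.006), 0.035), (np.float64(0.008), 0.036), (np.float64(0.01), 0.035), (np.float64(0.012), 0.036)]
wrist -0.01 [(np.float64(-0.008), 0.0), (np.float64(-0.006), 0.001), (np.float64(-0.004), 0.001), (np.float64(-0.002), 0.0), (np.float64(0.0), 0.001), (np.float64(0.002), 0.041), (np.float64(0.004), 0.021), (np.float64(0.006), 0.049), (np.float64(0.008), 0.049), (np.float64(0.01), 0.049), (np.float64(0.012), 0.049)]
wrist 0.0 [(np.float64(-0.008), 0.0), (np.float64(-0.006), 0.001), (np.float64(-0.004), 0.0), (np.float64(-0.002), 0.001), (np.float64(0.0), 0.0),
[... 2821 characters left out ...]
7), (np.float64(0.004), 0.044), (np.float64(0.008), 0.051)]
side 0.122 [(np.float64(-0.008), -0.001), (np.float64(-0.006), 0.001), (np.float64(-0.002), 0.012), (np.float64(0.0), 0.024), (np.float64(0.002), 0.034), (np.float64(0.004), 0.046), (np.float64(0.008), 0.048)]
cover [(np.float64(0.1), array([0.154, 0.155, 0.157])), (np.float64(0.12000000000000001), array([0.144, 0.146, 0.149])), (np.float64(0.14), array([0.135, 0.137, 0.138])), (np.float64(0.16000000000000003), array([0.126, 0.127, 0.129])), (np.float64(0.18000000000000002), array([0.115, 0.118, 0.119])), (np.float64(0.22000000000000003), array([0.052, 0.059, 0.07 ])), (np.float64(0.24000000000000002), array([0.086, 0.093, 0.097]))]
```

Measured from above, the handle end sits about 3 mm proud of the mouth, the tip about 147 mm in, and it lies flat and centred. That is within tolerance. Next I move behind the raised cover.

Request:
{"method": "move_arm", "body": {
  "moves": [
    [[0,0,0],[-0.014,0.004,0],1],
    [[0,0,0],[-0.03,0.0085,0],1],
    [[0,0,0],[-0.03,0.0085,0],1],
    [[0,0,0],[-0.03,0.0085,0],1],
    [[0,0,0],[-0.03,0.0085,0],1],
    [[0,0,0],[-0.03,0.0085,0],1],
    [[0,0,0],[-0.03,0.0085,0],1],
    [[0,0,0],[-0.026,0.007,0],1]
  ]
}}

```text
clock: 18.28
position: [0.727, 0.0927, 0.2496]
tool_rot: [-180.0, 0.1, -167.8]
force: [0.7, 0.7, -0.2]
finger_gap: 0.0
grasp_force: 0.0
```

```bash
python3 st.py
```

```text
f,lat 0.1620294032195769 0.06208986184762184 [0.72701468 0.09267046 0.24957057] [-1.800e+02  1.000e-01 -1.678e+02] [ 0.69496543  0.70939172 -0.22832427] [-0.00587911 -0.06776287 -0.02365896] 18.2833
```

Request:
{"method": "move_arm", "body": {
  "moves": [
    [[0,0,0],[0,0,0.016],1],
    [[0,0,0],[0,0,0.016],1],
    [[0,0,0],[0,0,0.016],1],
    [[0,0,0],[0,0,0.016],1],
    [[0,0,0],[0.01,0,0],1],
    [[0,0,0],[0.01,0,0],1],
    [[0,0,0],[0.01,0,0],1],
    [[0,0,0],[0.008,0,0],1]
  ]
}}

```text
clock: 18.95
position: [0.6876, 0.0835, 0.1856]
tool_rot: [-180.0, 0.1, -167.8]
force: [0.3, -0.2, -1.6]
finger_gap: 0.0001
grasp_force: 0.0
```

```bash
python3 st.py
```

```text
f,lat 0.12157012549573157 0.06139404878766064 [0.68760043 0.08351006 0.1856032 ] [-1.800e+02  1.000e-01 -1.678e+02] [ 0.25177131 -0.24105802 -1.56809393] [ 0.03786146  0.01307393 -0.0013011 ] 18.95
```

Request:
{"method": "move_arm", "body": {
  "moves": [
    [[0,0,0],[0.014,0,0.008],1],
    [[0,0,0],[0.0145,0,0.0085],1],
    [[0,0,0],[0.01,0,0.0073],1],
    [[0,0,0],[0.01,0,0.0073],1],
    [[0,0,0],[0.009,0,0.0088],1],
    [[0,0,0],[0.0085,0,0.0088],1],
    [[0,0,0],[0,0,0],1],
    [[0,0,0],[0,0,0],1]
  ]
}}

```text
clock: 19.62
position: [0.6237, 0.0697, 0.1375]
tool_rot: [180.0, 0.0, -167.8]
force: [-0.6, -0.9, -0.4]
finger_gap: 0.0003
grasp_force: 0.0
```

```bash
python3 st.py; cat > cov.py <<'E'
from h import *
a=np.radians(12.1);R=np.array([[np.cos(a),-np.sin(a)],[np.sin(a),np.cos(a)]])
im,d=grab('side');W=cloud('side',d);L=(W[...,:2]-[.584,-.002])@R;z=W[...,2]
k=(d>0)&(z>.09)&(z<.3)&(abs(L[...,1]-.061)<.1)&(L[...,0]>-.06)&(L[...,0]<.2)
print([(round(zz,2),np.percentile(L[...,0][k&(abs(z-zz)<.005)],[5,50,95]).round(3),(k&(abs(z-zz)<.005)).sum()) for zz in np.arange(.08,.26,.02) if (k&(abs(z-zz)<.005)).sum()>5])
E
python3 cov.py
```

```text
f,lat 0.05622221010999466 0.061238039163710664 [0.62373753 0.06966094 0.13750809] [ 180.     0.  -167.8] [-0.56560658 -0.87084007 -0.36189782] [-0.00061073  0.03072206 -0.02179306] 19.6167
[(np.float64(0.1), array([0.124, 0.13 , 0.136]), np.int64(46)), (np.float64(0.12), array([0.097, 0.104, 0.11 ]), np.int64(56)), (np.float64(0.14), array([-0.006,  0.073,  0.082]), np.int64(84)), (np.float64(0.16), array([-0.001,  0.004,  0.052]), np.int64(284)), (np.float64(0.18), array([0.014, 0.02 , 0.043]), np.int64(369)), (np.float64(0.2), array([0.041, 0.045, 0.055]), np.int64(27)), (np.float64(0.22), array([0.039, 0.043, 0.059]), np.int64(70)), (np.float64(0.24), array([0.036, 0.042, 0.056]), np.int64(88))]
```

The cover is following, now at about 0.64 rad. I'll continue along the arc.

Request:
{"method": "move_arm", "body": {
  "moves": [
    [[0,0,0],[0.0078,0,0.01],1],
    [[0,0,0],[0.007,0,0.01],1],
    [[0,0,0],[0.006,0,0.011],1],
    [[0,0,0],[0.0056,0,0.011],1],
    [[0,0,0],[0.0045,0,0.0117],1],
    [[0,0,0],[0.0036,0,0.0117],1],
    [[0,0,0],[0.0025,0,0.008],1],
    [[0,0,0],[0.002,0,0.008],1]
  ]
}}

```text
clock: 20.33
position: [0.5869, 0.0622, 0.0563]
tool_rot: [180.0, 0.1, -167.8]
force: [0.2, 0.2, -0.5]
finger_gap: -0.0
grasp_force: 0.2
```

```bash
python3 st.py
```

```text
f,lat 0.018619825787668874 0.061695493714579365 [0.58687496 0.06222696 0.05631033] [ 1.800e+02  1.000e-01 -1.678e+02] [ 0.16789297  0.22265201 -0.45792782] [ 0.00247763 -0.13478871  0.03466268] 20.3333
```

Final descent: 17 mm to the closed height, then a little more while I watch the force.

Request:
{"method": "move_arm", "body": {
  "moves": [
    [[0,0,0],[0.0005,0,0.004],1],
    [[0,0,0],[0.0005,0,0.004],1],
    [[0,0,0],[0,0,0.004],1],
    [[0,0,0],[0,0,0.003],1],
    [[0,0,0],[0,0,0.002],1],
    [[0,0,0],[0,0,0.001],1],
    [[0,0,0],[0,0,0],1],
    [[0,0,0],[0,0,0],1]
  ]
}}

```text
clock: 21.0
position: [0.5861, 0.0622, 0.0397]
tool_rot: [180.0, 0.2, -167.8]
force: [-2.3, 0.3, 4.9]
finger_gap: -0.0001
grasp_force: 2.0
```

```bash
python3 st.py; cat > cl.py <<'E'
from h import *
a=np.radians(12.1);R=np.array([[np.cos(a),-np.sin(a)],[np.sin(a),np.cos(a)]])
im,d=grab('side');W=cloud('side',d);L=(W[...,:2]-[.584,-.002])@R;z=W[...,2]
for y0 in(-.033,.155):
  k=(d>0)&(z>.05)&(z<.12)&(abs(L[...,1]-y0)<.006)
  print(y0,[(round(f,3),round(float(np.median(z[k&(abs(L[...,0]-f)<.006)])),4)) for f in np.arange(-.015,.18,.03) if (k&(abs(L[...,0]-f)<.006)).sum()>2])
E
python3 cl.py
```

```text
f,lat 0.017827456419638652 0.06179709054309544 [0.5860789  0.06216023 0.03965072] [ 180.     0.2 -167.8] [-2.29363104  0.26672046  4.86043631] [-0.14573857  0.28763291  0.03006475] 21.0
-0.033 [(np.float64(-0.015), 0.0733), (np.float64(0.015), 0.0733), (np.float64(0.045), 0.0718), (np.float64(0.075), 0.0723), (np.float64(0.105), 0.0732), (np.float64(0.135), 0.0725), (np.float64(0.165), 0.0725)]
0.155 [(np.float64(-0.015), 0.073), (np.float64(0.015), 0.0731), (np.float64(0.045), 0.0732)]
```

Request:
{"method": "move_arm", "body": {
  "moves": [
    [[0,0,0],[0,0,0.001],1],
    [[0,0,0],[0,0,0.001],1],
    [[0,0,0],[0,0,0],1],
    [[0,0,0],[0,0,0],1],
    [[0,0,0],[0,0,-0.01],1],
    [[0,0,0],[0,0,-0.03],1],
    [[0,0,0],[0,0,-0.04],1],
    [[0,0,0],[0,0,-0.03],1]
  ]
}}

```text
clock: 21.72
position: [0.5861, 0.0627, 0.1494]
tool_rot: [179.9, 0.2, -167.8]
force: [1.0, 0.6, 0.9]
finger_gap: 0.0001
grasp_force: 0.0
```

```bash
python3 st.py; python3 cl.py; python3 - <<'E'
from h import *
im=np.load('side.npz')['im']; cv2.imwrite('pics/end.png',cv2.resize(im[120:320,200:500][:,:,::-1],(750,500)))
E
```

```text
f,lat 0.017912232815166584 0.06229630534162767 [0.58605716 0.06266611 0.14935159] [ 179.9    0.2 -167.8] [0.97340189 0.60019629 0.90912881] [ 0.03612555 -0.07546608  0.00388127] 21.7167
-0.033 [(np.float64(-0.015), 0.0723), (np.float64(0.015), 0.0735), (np.float64(0.045), 0.0729), (np.float64(0.075), 0.0724), (np.float64(0.105), 0.0719), (np.float64(0.135), 0.0738), (np.float64(0.165), 0.0723)]
0.155 [(np.float64(-0.015), 0.0723), (np.float64(0.015), 0.0722), (np.float64(0.045), 0.0722), (np.float64(0.075), 0.0724), (np.float64(0.105), 0.0687), (np.float64(0.135), 0.0727), (np.float64(0.165), 0.0711)]
```

View pics/end.png

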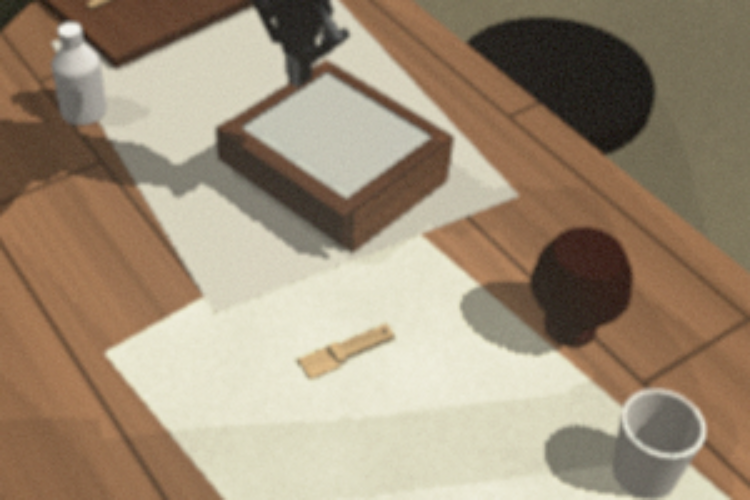

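The cover lies flat and closed at (335,150). The gripper is clear above it, and the bottle, bowl and jar stand where they were.

```bash
python3 -c "
from rig import ctrl
print(ctrl.finish_job())"
```

```text
the job is handed in; nothing more can be done
None
```

I slid the spatula blade-first into the empty slot, with its handle end about 3 mm out of the mouth (the limit is 8 mm). I then closed the cover flat, left the bowl, bottle and jar untouched, and handed the job in at about 22 s; no verdict came back.

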